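Lock up a timber register block with a thumb wedge

ROBOT

A 7-joint arm with a two-finger parallel gripper is mounted at the origin on the work surface; the furniture and walls round the work are solid. World frame = base frame: x ahead of the robot, y to its left, z up, the work surface at z = 0. Lengths are in m, angles in rad, forces in N, time in s.
With the tool pointing down it reaches from about 0.4 to 0.85 m from the base axis. Payload 4.5 kg.
Tool frame: the origin (TCP) lies on the centre line of the jaws, within the pads' length; the fingertips stand 8 mm ahead of it and the grasp point (between the pads) lies 11 mm behind it; z points along the fingers, x is the direction in which the jaws open and shut, and the axes are right-handed (so a half turn about z gives the same grasp; the last joint's range is limited). The gripper opens to 88 mm and grips with 3 to 60 N. Pads are 18 mm wide; open, the fingers measure 123 mm over their backs; the gripper's body (75 mm by 187 mm) begins 45 mm behind the grasp point.
Start: joints at [-1.209, 0.689, -0.195, 1.565, 0.157, 0.902, -0.215], TCP at [0.201, 0.592, 0.247] pointing down, gripper open.
Joint ranges: [-3.01, 3.01], [-0.46, 2.08], [-1.47, 1.51], [0.13, 2.56], [-1, 4.14], [0.04, 2.09], [-2.66, 2.66]. Speed limits (rad/s): [2.57, 2.57, 3.14, 3.14, 3.14, 3.14, 3.14].

INTERFACE

Orientations are given as a unit quaternion [x, y, z, w].
In Python, from plant import r gives the robot as it stands.
- The arm moves only by the shell command python3 -m pendant 'ROWS' [FORCE]. ROWS is JSON, a list of rows, each a list of 3 entries, a list of its own where there are three numbers: the turn, a rotation vector about the tool's x, y, z in rad, then the shift along the tool's x, y, z in m, then the opening, from 0 (shut) to 1 (fully open). In form: [[[wx, wy, wz], [tx, ty, tz], claw], ...]. A call has 1 to 10 rows; each row is the pose to reach, as a shift and turn from the pose commanded when the call began, along the tool's axes at that moment; what a row does not reach only later rows make up. A row lasts 1/10 s, in which the tool goes at most 50 mm and 8.59 degrees, less where a joint would pass 70% of its speed; a pose out of reach is approached as far as the arm can. A call with a gripper value outside its range is refused whole. The fingers move at their own pace and stop on an object; FORCE is the grip in N (left out, the last holds). Time passes only in rows, so rows that repeat a pose let the fingers close. It gives the time, the measured TCP pose, the force and the opening at its end, in the units of the state.
- r.get_state(): the state, without advancing time (a new reading comes with each control period).
- r.snapshot(name): name is "side" or "top" or "wrist"; returns a dict with "image" (420x560x3 uint8, red, green, blue), "mtx" (3x3 intrinsics, pixels), "dist" ([k1, k2, p1, p2, k3] as OpenCV has them; the pictures are not rectified), "R" (3x3) and "t" (3): a world point X has camera coordinates R X + t; the wrist camera has in their place "T_tool_cam" (4x4, takes a point from camera to tool coordinates, whose origin is the TCP and whose axes are the tool frame's). Camera axes: x right, y down, z forward; pixel columns grow to the right and rows downward; lengths in m; the calibration is good to about 2 mm. A picture is of the moment at which its call begins: read the wrist's pose just before it. There is no depth.
- r.finish_job(): hands the job in, once; it reports no verdict.
The state is a dict: "clock": time; "q": joint angles; "qd": joint speeds; "joint_torque": joint torques, N m; "tool_pos": TCP position; "eef_rot": TCP orientation; "contact_force": force on the tool from outside, world axes, zero at the start; "moment": the same for the moment, N m; "opening": opening from 0.0 (shut) to 1.0 (fully open).
Only numpy, scipy, OpenCV 4.12 (cv2) and the standard library are available. Lean on these libraries where they do the work, as an engineer would, in place of code of your own. Each camera call takes 0.05 s, during which the arm holds its last target. There are 200 camera calls.

TASK

Lock the timber block in the lock-up board: push the steel sliding bar by its tab until it squares the block up firmly against the padded fence, then slide the wooden thumb wedge in behind the bar until it jams the bar fast, so that the block stays clamped when you let go. Press the wedge with a firm thumb push of about 14 N; more than about 20 N would split the block. Leave the ink pot, tape roll and brush where they are.

Things in the scene. Friction and masses are not known exactly. Their poses are not given: they have to be found in the camera images.
- lockup_board: Plywood board 220 x 270 x 15 mm, fixed to the table. Origin at table height, 25 mm to +x of its middle. x: the way the bar slides to clamp (from rear rail to fence, away from the robot); y left; z up. Rear rail (x -128 to -100, y -50 to 60 mm) and side rails (y +-106 mm) stand 43 mm above the table. The fence beyond the block is bolted in slots: its x differs by +-3 mm and is not measured.
- bar_tab (a point): Upright steel push tab on the sliding bar: centre of its visible part, 62 mm above the table (tab 10 mm in x, 44 mm in y, from 43 to 77 mm above the table). Axes as the board's. The bar is 24 mm in x, 196 mm in y, top 43 mm above the table; from its middle a stem 30 mm wide runs 45 mm back (-x), same height, to a slanted foot on which the wedge bears.
- bar (a joint): Travel of the bar along the board's +x, m: 0 fully back, range 0 to 0.045. Starts at 0 to 0.005 and meets the squared-up block near 0.024 to 0.030, where the stiffly sprung pad of the fence (1 mm at 30 N) stops it; a push of 5 to 10 N seats it. Some 2 N of sliding friction; it stays where left.
- wedge_tab (a point): Upright wooden thumb tab near the thick end of the wedge: centre of its visible part, 62 mm above the table (tab 26 mm in x, 12 mm in y, from 43 to 78 mm above the table; no part of the board beside it on the +y side is above 45 mm). Axes as the board's. The wedge, 95 mm long in y, 24 mm thick at the thin end, 43 mm at the thick (1 in 5), top 42 mm above the table, slides along the rear rail.
- wedge (a joint): Travel of the wedge along the board's -y, thin end first, m: 0 drawn out, range 0 to 0.09. Some 1.5 N of friction while loose. It passes behind the bar's foot only once the bar is forward, and begins to bind at some 0.03 to 0.07 (unmeasured fence). Then the push rises by some 5 N per mm; the clamp force is about the push less 2 N. Jammed, it holds by its own friction.
- block_center (a point): Centre of the loose timber block, 42 mm along its own x, 75 mm along its own y, 30 mm high, lying on the board (centre 30 mm above the table) between bar and fence, a little askew at the start.
- ink_pot_mid (a point): Centre of the loose ink pot, 62 mm across, 64 mm high, a bystander standing on the board's rear right corner (top 79 mm above the table).
- tape_roll_mid (a point): Centre of a loose roll of masking tape, 92 mm across, 24 mm high, a bystander lying to the left of the board.
- brush_mid (a point): Centre of a loose brush, 193 mm long, 21 mm thick, a bystander lying to the left of the board.
Things that resemble listed ones, but are neither listed nor needed, are in the scene too. What is shaped like the part that bears block_center but blue is not meant.

How it is judged:
By the outcome, as a careful person would: the job done as asked, in the order asked, and still so for the second after the job is handed in, with the robot touching nothing.
It also fails if it takes over 48 s, if anything falls off the work surface, if the arm or the gripper's body presses on something with over 40 N, if the wrist force passes 120 N, or if a joint passes its speed limit or range.

## Working session

There is one attempt and no reset: what is moved stays moved. The work goes in short steps, Python scripts to look and compute and a shell command to move; the robot and the scene stay as the last step left them, time stands still between calls to the robot, and variables do not carry over. Pictures are saved under pics/ and viewed, about 8 in all and at most 12, crops included, and the job is handed in when it is done.

```bash
ls; mkdir -p pics; python3 - <<'E'
from plant import r
import cv2,pickle
s=r.get_state();print({k:s[k] for k in('clock','tool_pos','eef_rot','contact_force','opening')})
d={}
for n in('top','side'):
    c=r.snapshot(n);d[n]=c;cv2.imwrite(f'pics/{n}0.png',c['image'][:,:,::-1])
    print(n,c['R'],c['t'],c['mtx'],c['dist'])
pickle.dump(d,open('snap0.pkl','wb'))
E
```

```text
pics
{'clock': 0.0, 'tool_pos': array([0.20105229, 0.59113812, 0.24592014]), 'eef_rot': array([ 8.12974015e-01,  5.82299261e-01, -7.04143259e-04,  5.70833196e-04]), 'contact_force': array([-0.31807556, -0.36772486, -0.52643611]), 'opening': 1.0016922935735626}
top [[ 0.01905968 -0.99957431  0.02208923]
 [-0.9870148  -0.02233541 -0.15906887]
 [ 0.15949453 -0.01877059 -0.98702034]] [0.07453094 0.52978813 0.96602917] [[418.86827854   0.         285.99023253]
 [  0.         418.86827854 209.58656552]
 [  0.           0.           1.        ]] [-0.05176524  0.          0.          0.          0.        ]
side [[ 0.8953052  -0.444905   -0.02209383]
 [-0.25388761 -0.46890025 -0.84597496]
 [ 0.36601869  0.76301513 -0.5327647 ]] [-0.44795637  0.24297663  1.01265034] [[525.68928648   0.         285.18762606]
 [  0.         525.68928648 201.19571597]
 [  0.           0.           1.        ]] [-0.00475336  0.          0.          0.          0.        ]
```

View pics/top0.png

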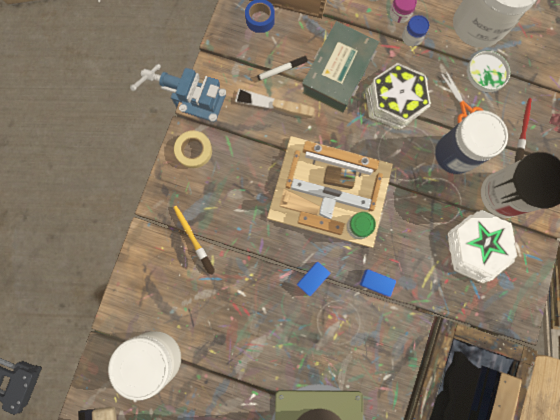

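View pics/side0.png

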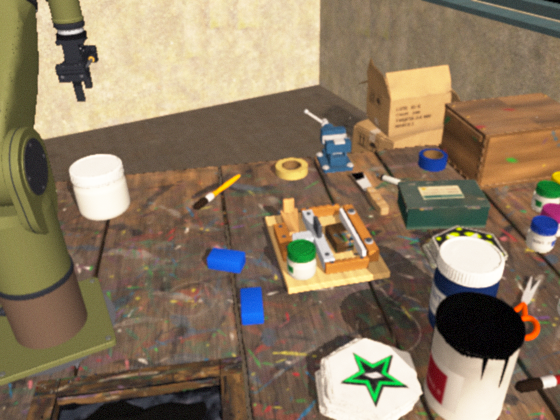

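Top view: the board is near (330,190), with the ink pot (362,224), tape roll (193,148), brush (193,240) and two blue decoy blocks (314,278), (378,282). The timber block in the board is near (340,177). I'll enlarge both views to confirm.

```bash
python3 - <<'E'
import cv2,numpy as np
a=cv2.imread('pics/top0.png')[130:250,262:402];b=cv2.imread('pics/side0.png')[185:300,258:398]
A=cv2.resize(a,None,fx=5.7,fy=5,interpolation=cv2.INTER_CUBIC)
A=cv2.resize(a,(700,600),interpolation=cv2.INTER_CUBIC)
cv2.imwrite('pics/topc.png',A)
cv2.imwrite('pics/sidec.png',cv2.resize(b,(700,575),interpolation=cv2.INTER_CUBIC))
E
```

```text
(no output)
```

View pics/topc.png

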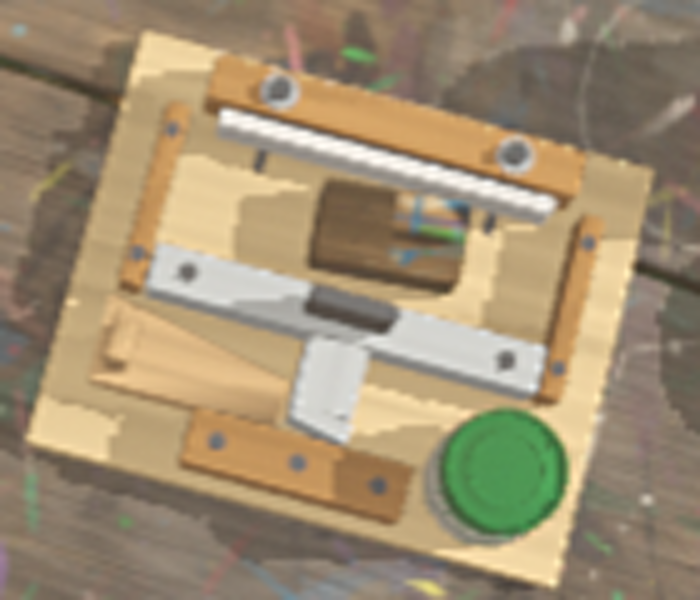

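View pics/sidec.png

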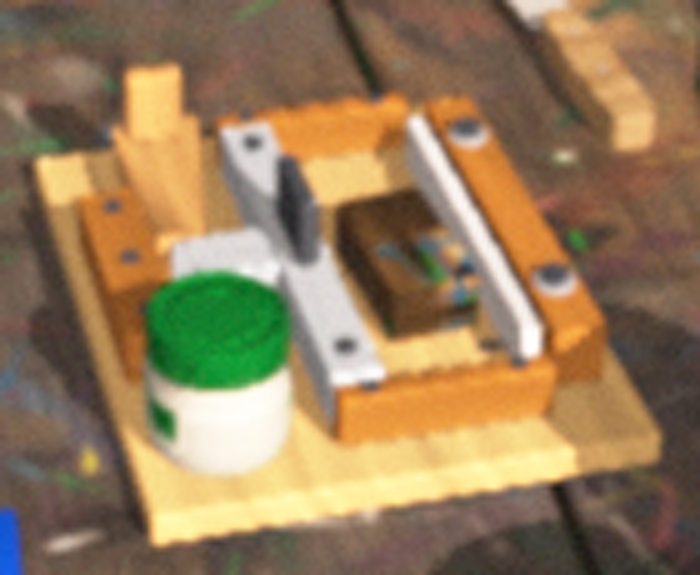

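The crops show the timber block (dark wood, paint-smeared) at crop (390,235), which is not one of the blue decoys. The bar tab is at (352,308), the wedge tab at (117,338), the rear rail at (297,463) and the pot at (503,472). The board corners are at (145,32), (652,172), (557,585) and (28,440).

```bash
cat > h.py <<'E'
import numpy as np,cv2
def ray(c,p):
    u=cv2.undistortPoints(np.array([[p]],float),c['mtx'],c['dist'])[0,0]
    d=c['R'].T@np.array([u[0],u[1],1.]);return -c['R'].T@c['t'],d
def onz(c,p,z):
    o,d=ray(c,p);return o+d*(z-o[2])/d[2]
def tri(l):
    A=0;b=0
    for c,p in l:
        o,d=ray(c,p);d=d/np.linalg.norm(d);P=np.eye(3)-np.outer(d,d);A=A+P;b=b+P@o
    return np.linalg.solve(A,b)
E
python3 - <<'E'
import pickle,numpy as np
from h import *
np.set_printoptions(precision=4,suppress=True)
d=pickle.load(open('snap0.pkl','rb'));T,S=d['top'],d['side']
t=lambda x,y:(x/5+262-.4,y/5+130-.4)
s=lambda x,y:(x/5+258-.4,y/5+185-.4)
C=[onz(T,t(*p),.015) for p in((145,32),(652,172),(557,585),(28,440))]
C=np.array(C);print(C)
print('sizes',[np.linalg.norm(C[i]-C[(i+1)%4]) for i in range(4)])
m=C.mean(0)[:2]
v=(C[0]+C[1]-C[2]-C[3])[:2];w=(C[0]+C[3]-C[1]-C[2])[:2]
a1=np.arctan2(v[1],v[0]);a2=np.arctan2(-w[0],w[1]);print('yaw',a1,a2)
a=(a1+a2)/2;X=np.array([np.cos(a),np.sin(a)]);Y=np.array([-X[1],X[0]])
O=m+.025*X;print('origin',O,'yaw',a)
B=lambda P:np.array([(P[:2]-O)@X,(P[:2]-O)@Y])
print('side corners in board',[B(onz(S,s(*p),.015)) for p in((38,160),(660,438),(152,525))])
for n,l in dict(bartab_top=[(T,t(355,300)),(S,s(287,165))],wedgetab_top=[(T,t(117,330)),(S,s(153,75))]).items():
    P=tri(l);print(n,P,B(P))
for n,p,z in(('bar L front corner',(160,245),.043),('bar L rear',(148,288),.043),('bar R front',(545,347),.043),('bar R rear',(532,388),.043),('rail RL',(182,463),.043),('rail FL',(192,408),.043),('rail FR',(412,465),.043),('tabtop c',(355,300),.077),('wtab',(117,330),.078),('pot',(503,472),.079),('stem L',(290,418),.043),('stem R',(345,440),.043),('block',(390,235),.045),('padL',(220,112),.043),('padR',(555,205),.043)):
    P=onz(T,t(*p),z);print(n,P,B(P))
E
```

```text
[[ 0.7225  0.0769  0.015 ]
 [ 0.6557 -0.1819  0.015 ]
 [ 0.4453 -0.1301  0.015 ]
 [ 0.5114  0.1309  0.015 ]]
sizes [np.float64(0.26725336899279417), np.float64(0.2166775121090768), np.float64(0.26925759355876355), np.float64(0.21785175445051652)]
yaw -0.24571184637933102 -0.2502313099743567
origin [ 0.608  -0.0322] yaw -0.24797157817684387
side corners in board [array([-0.1337,  0.1367]), array([ 0.0829, -0.1339]), array([-0.1366, -0.1364])]
bartab_top [ 0.5683 -0.0202  0.0858] [-0.0414  0.0019]
wedgetab_top [0.5551 0.0893 0.0757] [-0.081   0.1048]
bar L front corner [0.6047 0.0685 0.043 ] [-0.0279  0.0968]
bar L rear [0.5831 0.074  0.043 ] [-0.0501  0.0968]
bar R front [ 0.5586 -0.1194  0.043 ] [-0.0265 -0.0967]
bar R rear [ 0.5382 -0.1128  0.043 ] [-0.0478 -0.0952]
rail RL [0.498  0.0563 0.043 ] [-0.1283  0.0587]
rail FL [0.5247 0.0518 0.043 ] [-0.1013  0.061 ]
rail FR [ 0.4994 -0.0543  0.043 ] [-0.0998 -0.048 ]
tabtop c [ 0.5723 -0.0222  0.077 ] [-0.037   0.0009]
wtab [0.5552 0.0892 0.078 ] [-0.0809  0.1047]
pot [ 0.4923 -0.0909  0.079 ] [-0.0977 -0.0853]
stem L [0.5209 0.0046 0.043 ] [-0.0934  0.0143]
stem R [ 0.5108 -0.0219  0.043 ] [-0.0967 -0.0139]
block [ 0.612  -0.0435  0.045 ] [ 0.0067 -0.01  ]
padL [0.6726 0.04   0.043 ] [0.0449 0.0859]
padR [ 0.6297 -0.1254  0.043 ] [ 0.044 -0.085]
```

```bash
python3 -m pendant '[[[0,0,-0.01],[-0.01,0.011,0],0.8],[[0,0,-0.02],[-0.035,0.039,0],0.6],[[0,0,-0.03],[-0.065,0.073,0],0.4],[[0,0,-0.04],[-0.095,0.106,0],0.2],[[0,0,-0.05],[-0.125,0.14,0],0],[[0,0,-0.06],[-0.155,0.173,0],0],[[0,0,-0.07],[-0.185,0.206,0],0],[[0,0,-0.08],[-0.215,0.24,0],0],[[0,0,-0.08],[-0.245,0.273,0],0],[[0,0,-0.08],[-0.265,0.296,0],0]]' 20
cat > st.py <<'E'
from plant import r
import numpy as np
from scipy.spatial.transform import Rotation as Ro
np.set_printoptions(precision=4,suppress=True)
O=np.array([.609,-.032]);a=-.248;X=np.array([np.cos(a),np.sin(a)]);Y=np.array([-X[1],X[0]])
s=r.get_state();p=s['tool_pos'];M=Ro.from_quat(s['eef_rot']).as_matrix();f=s['contact_force']
print('t',s['clock'],'pos',p,'board',(p[:2]-O)@X,(p[:2]-O)@Y,'tool x in board',M[:2,0]@X,M[:2,0]@Y,'zaxis',M[:,2],'F board',f[:2]@X,f[:2]@Y,f[2],'op',s['opening'])
E
python3 st.py
```

```text
clock: 1.1
tool_pos: [0.3972, 0.242, 0.2464]
eef_rot: [0.79, 0.613, -0.001, 0.001]
contact_force: [-0.6, 0.1, -0.3]
opening: 0.114
t 1.1 pos [0.3972 0.242  0.2464] board -0.27261641414901355 0.21359758131965575 tool x in board 0.0030369449256867063 0.9999932396041217 zaxis [-0.0005 -0.002  -1.    ] F board -0.5714821775183206 9.314324600345541e-05 -0.2949937950296391 op 0.11383761308926595
```

```bash
python3 -m pendant '[[[0,0,0],[-0.025,0.024,0],0],[[0,0,0],[-0.055,0.053,0],0],[[0,0,0],[-0.085,0.081,0],0],[[0,0,0],[-0.115,0.11,0],0],[[0,0,0],[-0.145,0.139,0],0],[[0,0,0],[-0.175,0.168,0.02],0],[[0,0,0],[-0.2,0.192,0.05],0],[[0,0,0],[-0.214,0.205,0.08],0],[[0,0,0],[-0.214,0.205,0.1],0],[[0,0,0],[-0.214,0.205,0.1],0]]'
python3 st.py; python3 - <<'E'
from plant import r
import cv2
c=r.snapshot('wrist');cv2.imwrite('pics/w1.png',c['image'][:,:,::-1]);print(c['T_tool_cam'],c['mtx'],c['dist'])
E
```

```text
clock: 2.1
tool_pos: [0.5404, -0.0131, 0.144]
eef_rot: [0.789, 0.614, -0.003, -0.002]
contact_force: [-0.7, 0.5, 0.6]
opening: 0.006
t 2.1 pos [ 0.5404 -0.0131  0.144 ] board -0.071162313961043 0.0014831881045231138 tool x in board 0.0010199010484172326 0.9999976371093271 zaxis [-0.0062 -0.0004 -1.    ] F board -0.8246863071639624 0.3418409204824692 0.5505106971830358 op 0.006210600489228593
[[ 9.99999766e-01 -5.89510499e-04  3.47834943e-04  4.27743015e-05]
 [ 4.61069523e-04  9.55732990e-01  2.94235007e-01 -7.76447678e-02]
 [-5.05891956e-04 -2.94234777e-01  9.55733038e-01 -1.37343305e-01]
 [ 0.00000000e+00  0.00000000e+00  0.00000000e+00  1.00000000e+00]] [[299.55159391   0.         279.84422897]
 [  0.         299.55159391 210.43034033]
 [  0.           0.           1.        ]] [-0.01359659  0.          0.          0.          0.        ]
```

View pics/w1.png

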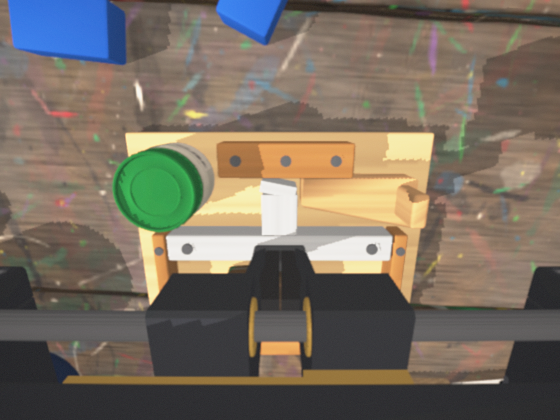

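The wrist view shows the board edges parallel to the image, so the yaw is right. The stem (280,205) is centred under the closed fingers and the wedge tab is at (412,205). I'll descend behind the bar tab.

```bash
python3 -m pendant '[[[0,0,0],[0,0,0.02],0],[[0,0,0],[0,0,0.05],0],[[0,0,0],[0,0,0.075],0],[[0,0,0],[0,0,0.086],0],[[0,0,0],[0,0,0.086],0],[[0,0,0],[0,0.005,0.086],0],[[0,0,0],[0,0.01,0.086],0],[[0,0,0],[0,0.014,0.086],0],[[0,0,0],[0,0.016,0.086],0],[[0,0,0],[0,0.016,0.086],0]]'
python3 st.py
```

```text
clock: 3.15
tool_pos: [0.5584, -0.0162, 0.0611]
eef_rot: [0.789, 0.614, 0.0, 0.0]
contact_force: [-0.5, 0.8, -0.5]
opening: 0.008
t 3.15 pos [ 0.5584 -0.0162  0.0611] board -0.05292045517830386 0.0028954126315347056 tool x in board 5.24924379190414e-05 0.9999998901819005 zaxis [ 0.001   0.0002 -1.    ] F board -0.6381558887843163 0.6586088262027302 -0.5309230029099317 op 0.007980276812752516
```

```bash
python3 -m pendant '[[[0,0,0],[-0.001,0.002,0],0],[[0,0,0],[-0.002,0.004,0],0],[[0,0,0],[-0.002,0.006,0],0],[[0,0,0],[-0.002,0.008,0],0],[[0,0,0],[-0.002,0.01,0],0],[[0,0,0],[-0.002,0.012,0],0],[[0,0,0],[-0.002,0.014,0],0],[[0,0,0],[-0.002,0.016,0],0],[[0,0,0],[-0.002,0.017,0],0],[[0,0,0],[-0.002,0.017,0],0]]'
python3 st.py
```

```text
clock: 4.15
tool_pos: [0.5741, -0.0223, 0.0607]
eef_rot: [0.789, 0.614, 0.0, 0.0]
contact_force: [-2.6, 1.7, -0.8]
opening: 0.006
t 4.15 pos [ 0.5741 -0.0223  0.0607] board -0.03620948341805999 0.0007916769596645042 tool x in board -0.0001018005886986944 0.9999999945005662 zaxis [ 0.0002 -0.     -1.    ] F board -2.9092392633838857 0.989976414918426 -0.8442837179126582 op 0.005753580682482152
```

Sliding friction is about 2–3 N, so the bar is moving. I'll continue in 1 mm steps.

```bash
python3 -m pendant '[[[0,0,0],[0,0.001,0],0],[[0,0,0],[0,0.002,0],0],[[0,0,0],[0,0.003,0],0],[[0,0,0],[0,0.004,0],0],[[0,0,0],[0,0.005,0],0],[[0,0,0],[0,0.006,0],0]]'; python3 st.py | grep -o 'F board.*'
python3 -m pendant '[[[0,0,0],[0,0.001,0],0],[[0,0,0],[0,0.002,0],0],[[0,0,0],[0,0.002,0],0]]'; python3 st.py | grep -o 'F board.*'
```

```text
clock: 4.75
tool_pos: [0.5785, -0.0235, 0.0607]
eef_rot: [0.789, 0.614, -0.001, -0.001]
contact_force: [-6.7, 4.3, 2.8]
opening: 0.004
F board -7.570884082622722 2.491174433398805 2.827930836721334 op 0.0038269488176075187
clock: 5.05
tool_pos: [0.5785, -0.0235, 0.0607]
eef_rot: [0.789, 0.615, -0.002, -0.002]
contact_force: [-8.5, 2.9, 4.8]
opening: 0.006
F board -8.924932543965701 0.7044651739701782 4.808670866466379 op 0.006418595559977203
```

Force is about 9 N and the motion has stopped. I'll check whether the block is squared.

```bash
python3 - <<'E'
from plant import r
import cv2,numpy as np
a=r.snapshot('top')['image'][130:250,262:402,::-1];b=r.snapshot('side')['image'][185:285,288:388,::-1]
A=cv2.resize(a,(420,360),interpolation=cv2.INTER_CUBIC);B=cv2.resize(b,(360,360),interpolation=cv2.INTER_CUBIC)
cv2.imwrite('pics/ts1.png',np.hstack([A,B]))
E
```

```text
(no output)
```

View pics/ts1.png

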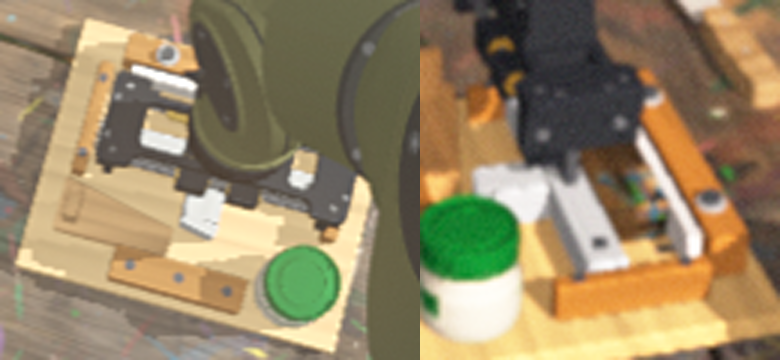

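The side view shows the block between the bar and the pad, nearly or fully touching. I'll press a little more to see whether it is solid.

```bash
python3 -m pendant '[[[0,0,0],[0,0.001,0],0],[[0,0,0],[0,0.001,0],0],[[0,0,0],[0,0.001,0],0],[[0,0,0],[0,0.001,0],0]]'; python3 st.py
python3 -m pendant '[[[0,0,0],[0,0.001,0],0],[[0,0,0],[0,0.001,0],0],[[0,0,0],[0,0.001,0],0],[[0,0,0],[0,0.001,0],0]]'; python3 st.py
```

```text
clock: 5.55
tool_pos: [0.5786, -0.0235, 0.0607]
eef_rot: [0.789, 0.615, -0.003, -0.002]
contact_force: [-9.7, 4.0, 7.6]
opening: 0.006
t 5.55 pos [ 0.5786 -0.0235  0.0607] board -0.03155410723940315 0.0007586142368399204 tool x in board -0.0012346015440918364 0.9999976853531182 zaxis [-0.0078  0.0001 -1.    ] F board -10.405919679847287 1.499135083594141 7.5670984084865385 op 0.005808396329134873
clock: 5.95
tool_pos: [0.5786, -0.0235, 0.0606]
eef_rot: [0.789, 0.615, -0.004, -0.003]
contact_force: [-12.3, 4.9, 10.2]
opening: 0.007
t 5.95 pos [ 0.5786 -0.0235  0.0606] board -0.03154339471989904 0.0007411195884047175 tool x in board -0.001455041725749143 0.9999965925629111 zaxis [-0.0097  0.0002 -1.    ] F board -13.106406530625097 1.6876733358257847 10.214419011753204 op 0.0068997139583194785
```

Force rises with almost no motion (0.1 mm for about 4 N), so the bar is against the stiff pad. I'll back off, lift, and look while moving to the wedge side.

```bash
python3 -m pendant '[[[0,0,0],[0,-0.008,0],0],[[0,0,0],[0,-0.018,0],0],[[0,0,0],[0,-0.025,0],0],[[0,0,0],[0,-0.025,-0.02],0],[[0,0,0],[0.01,-0.03,-0.05],0],[[0,0,0],[0.04,-0.04,-0.07],0],[[0,0,0],[0.08,-0.05,-0.07],0],[[0,0,0],[0.12,-0.055,-0.07],0],[[0,0,0],[0.15,-0.055,-0.07],0],[[0,0,0],[0.15,-0.055,-0.07],0]]' | tail -2; python3 st.py
python3 - <<'E'
from plant import r
import cv2,numpy as np,pickle
d={n:r.snapshot(n) for n in('top','side','wrist')};pickle.dump(d,open('snap2.pkl','wb'))
a=d['top']['image'][130:250,262:402,::-1];b=d['side']['image'][185:285,288:388,::-1]
A=cv2.resize(a,(420,360),interpolation=cv2.INTER_CUBIC);B=cv2.resize(b,(360,360),interpolation=cv2.INTER_CUBIC)
w=d['wrist']['image'][:,:,::-1]
w=cv2.resize(w[120:300],(780,250))[:240]
cv2.imwrite('pics/ts2.png',np.vstack([np.hstack([A,B]),w]))
E
```

```text
contact_force: [0.4, 0.2, 0.3]
opening: 0.001
t 6.95 pos [0.5687 0.141  0.1315] board -0.08151500598690221 0.15781475716328366 tool x in board -0.007286945377756733 0.9999519582671884 zaxis [ 0.0047  0.0056 -1.    ] F board 0.28422095003608017 0.3038590224308797 0.2959322091697407 op 0.000524767560483581
```

View pics/ts2.png

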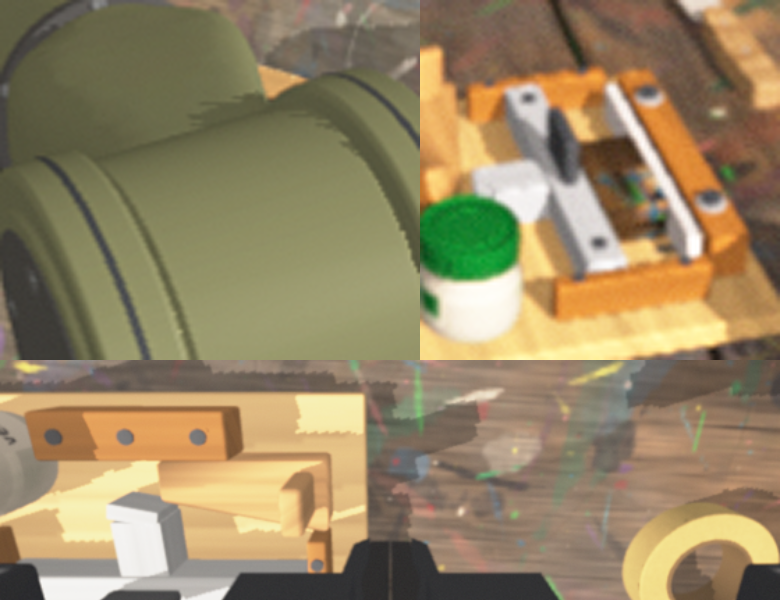

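The side view shows the block filling the gap between the bar and the pad, parallel to both, and the bar stayed forward. The wrist view shows the wedge tab at about (293,508) in the composite and the wedge clear to slide behind the foot. I'll descend beside the tab on the +y side.

```bash
python3 -m pendant '[[[0,0,0],[0,0,0.015],0],[[0,0,0],[0,0,0.04],0],[[0,0,0],[0,0,0.062],0],[[0,0,0],[0,0,0.072],0],[[0,0,0],[0,0,0.072],0],[[0,0,0],[-0.005,0,0.072],0],[[0,0,0],[-0.01,0,0.072],0],[[0,0,0],[-0.015,0,0.072],0],[[0,0,0],[-0.02,0,0.072],0],[[0,0,0],[-0.02,0,0.072],0]]' |tail -2; python3 st.py
```

```text
contact_force: [-0.1, 0.0, 0.1]
opening: 0.008
t 8.1 pos [0.5621 0.1135 0.0591] board -0.08115381383590316 0.1294967115580019 tool x in board 0.0012475350885567335 0.9999989418571522 zaxis [ 0.0001 -0.0008 -1.    ] F board -0.14029763468854925 -0.02490875411102682 0.12183462023333513 op 0.008426662918122914
```

```bash
python3 -m pendant '[[[0,0,0],[-0.002,0,0],0],[[0,0,0],[-0.005,0,0],0],[[0,0,0],[-0.008,0,0],0],[[0,0,0],[-0.011,0,0],0],[[0,0,0],[-0.014,0,0],0],[[0,0,0],[-0.017,0,0],0],[[0,0,0],[-0.02,0,0],0],[[0,0,0],[-0.023,0,0],0],[[0,0,0],[-0.025,0,0],0],[[0,0,0],[-0.025,0,0],0]]' |tail -2; python3 st.py
```

```text
contact_force: [0.4, 0.6, -0.6]
opening: 0.002
t 9.1 pos [0.5558 0.0899 0.0587] board -0.0815110204425465 0.10505729876985728 tool x in board 0.00046670889367936703 0.9999995663775488 zaxis [-0.0005 -0.0007 -1.    ] F board 0.1956610504274595 0.7157764709246692 -0.573449112070069 op 0.001867331293066337
```

```bash
python3 -m pendant '[[[0,0,0],[-0.002,0,0],0],[[0,0,0],[-0.003,0,0],0],[[0,0,0],[-0.004,0,0],0],[[0,0,0],[-0.005,0,0],0],[[0,0,0],[-0.006,0,0],0],[[0,0,0],[-0.007,0,0],0],[[0,0,0],[-0.008,0,0],0],[[0,0,0],[-0.009,0,0],0],[[0,0,0],[-0.01,0,0],0],[[0,0,0],[-0.01,0,0],0]]' |tail -2; python3 st.py;  python3 -m pendant '[[[0,0,0],[-0.002,0,0],0],[[0,0,0],[-0.003,0,0],0],[[0,0,0],[-0.004,0,0],0],[[0,0,0],[-0.005,0,0],0],[[0,0,0],[-0.005,0,0],0]]' |tail -2; python3 st.py
```

```text
contact_force: [-0.5, 0.7, -0.6]
opening: 0.003
t 10.1 pos [0.5535 0.0806 0.0587] board -0.08148300698824007 0.09551279205263853 tool x in board 5.874045045740051e-05 0.9999999470307479 zaxis [-0.0002 -0.0003 -1.    ] F board -0.6758819946720276 0.5680341264276246 -0.5780918380626581 op 0.003259678937847064
contact_force: [-1.1, 1.2, -0.5]
opening: 0.005
t 10.6 pos [0.5522 0.0758 0.0587] board -0.0815035827604716 0.09054326609104636 tool x in board 1.9007874539062576e-05 0.9999999598029123 zaxis [-0.0002 -0.0002 -1.    ] F board -1.3928702774105766 0.9186767222688137 -0.5027092986869959 op 0.004570337567408017
```

```bash
for i in 1 ; do python3 -m pendant '[[[0,0,0],[-0.002,0,0],0],[[0,0,0],[-0.003,0,0],0],[[0,0,0],[-0.004,0,0],0],[[0,0,0],[-0.005,0,0],0],[[0,0,0],[-0.006,0,0],0],[[0,0,0],[-0.006,0,0],0]]' |tail -2; python3 st.py; done;  python3 -m pendant '[[[0,0,0],[-0.001,0,0],0],[[0,0,0],[-0.002,0,0],0],[[0,0,0],[-0.003,0,0],0],[[0,0,0],[-0.004,0,0],0],[[0,0,0],[-0.004,0,0],0]]' |tail -2; python3 st.py
```

```text
contact_force: [-0.1, 1.5, 0.4]
opening: 0.006
t 11.2 pos [0.5508 0.07   0.0587] board -0.08148634693325976 0.08453766664853446 tool x in board 7.559245503784126e-05 0.9999999652427362 zaxis [-0.0002 -0.0002 -1.    ] F board -0.46598494556831827 1.411491948334903 0.3640778489517037 op 0.00647440642019479
contact_force: [0.7, 5.7, -1.7]
opening: 0.007
t 11.7 pos [0.5504 0.0687 0.0588] board -0.08154989325829712 0.08323399968463563 tool x in board -0.0020222745063398456 0.9999917174803015 zaxis [ 0.0015  0.0033 -1.    ] F board -0.7558752438890854 5.663179200182489 -1.7105539475052383 op 0.007166746320035686
```

Binding has begun. I'll raise the push gradually toward 14 N.

```bash
python3 -m pendant '[[[0,0,0],[-0.001,0,0],0],[[0,0,0],[-0.002,0,0],0],[[0,0,0],[-0.002,0,0],0],[[0,0,0],[-0.002,0,0],0]]' |tail -2; python3 st.py; python3 -m pendant '[[[0,0,0],[-0.001,0,0],0],[[0,0,0],[-0.001,0,0],0],[[0,0,0],[-0.001,0,0],0]]' |tail -2; python3 st.py
```

```text
contact_force: [-0.1, 7.9, -0.9]
opening: 0.007
t 12.1 pos [0.5503 0.0682 0.0589] board -0.08154807713154645 0.08272290834598915 tool x in board -0.0030306518732595407 0.9999799197527806 zaxis [ 0.0024  0.0051 -1.    ] F board -2.03617003193524 7.660898297589391 -0.9205250714194726 op 0.006507065104366269
contact_force: [0.1, 9.6, -1.0]
opening: 0.002
t 12.4 pos [0.5502 0.068  0.0589] board -0.08155897813138524 0.08250289936401374 tool x in board -0.003617696649914584 0.9999712241975273 zaxis [ 0.0029  0.0061 -1.    ] F board -2.242368226870184 9.317227859900676 -1.0236938389449635 op 0.0016971455863594761
```

```bash
python3 -m pendant '[[[0,0,0],[-0.001,0,0],0],[[0,0,0],[-0.002,0,0],0],[[0,0,0],[-0.002,0,0],0],[[0,0,0],[-0.002,0,0],0]]' |tail -2; python3 st.py; 
```

```text
contact_force: [0.1, 11.9, -1.2]
opening: 0.005
t 12.8 pos [0.5501 0.0675 0.059 ] board -0.08157239085437117 0.0820061431409792 tool x in board -0.004728009783024248 0.9999501379461837 zaxis [ 0.0039  0.0081 -1.    ] F board -2.80839097203052 11.586542041959905 -1.1785066747135886 op 0.004768962618663578
```

```bash
python3 -m pendant '[[[0,0,0],[-0.001,0,0],0],[[0,0,0],[-0.002,0,0],0],[[0,0,0],[-0.002,0,0],0],[[0,0,0],[-0.002,0,0],0]]' |tail -2; python3 st.py; 
```

```text
contact_force: [0.9, 14.4, -1.6]
opening: 0.01
t 13.2 pos [0.5499 0.067  0.0591] board -0.08164054299032052 0.08148461609854195 tool x in board -0.005795009715609997 0.9999239880699373 zaxis [ 0.0048  0.01   -0.9999] F board -2.7130696081392354 14.19639581167834 -1.644927643580306 op 0.009564356644986128
```

14.2 N has been reached. I'll hold briefly, then back straight off in +y, lift and clear the views.

```bash
python3 -m pendant '[[[0,0,0],[0,0,0],0],[[0,0,0],[0,0,0],0],[[0,0,0],[0.004,0,0],0],[[0,0,0],[0.01,0,0],0],[[0,0,0],[0.025,0,0],0],[[0,0,0],[0.045,0,0],0],[[0,0,0],[0.06,0,-0.01],0],[[0,0,0],[0.07,0,-0.04],0],[[0,0,0],[0.075,0,-0.08],0],[[0,0,0],[0.08,0,-0.12],0]]' |tail -2
python3 -m pendant '[[[0,0,0],[0.02,-0.02,-0.03],0],[[0,0,0],[0.05,-0.05,-0.05],0],[[0,0,0],[0.08,-0.08,-0.06],0],[[0,0,0],[0.11,-0.11,-0.06],0],[[0,0,0],[0.14,-0.14,-0.06],0],[[0,0,0],[0.17,-0.17,-0.06],0],[[0,0,0],[0.2,-0.2,-0.06],0],[[0,0,0],[0.23,-0.23,-0.06],0],[[0,0,0],[0.25,-0.25,-0.06],0],[[0,0,0],[0.25,-0.25,-0.06],0]]' |tail -2; python3 st.py
python3 - <<'E'
from plant import r
import cv2,numpy as np,pickle
d={n:r.snapshot(n) for n in('top','side')};pickle.dump(d,open('snap3.pkl','wb'))
o=pickle.load(open('snap0.pkl','rb'))
for n in d:
    for p in([(193,148),(193,240),(362,224)] if n=='top' else [(292,168),(217,191),(301,258)]):
        x,y=p;print(n,p,np.abs(d[n]['image'][y-20:y+20,x-20:x+20].astype(int)-o[n]['image'][y-20:y+20,x-20:x+20]).mean())
a=d['top']['image'][130:250,262:402,::-1];b=d['side']['image'][185:285,288:388,::-1]
cv2.imwrite('pics/ts3.png',np.hstack([cv2.resize(a,(420,360),interpolation=cv2.INTER_CUBIC),cv2.resize(b,(360,360),interpolation=cv2.INTER_CUBIC)]))
E
```

```text
contact_force: [1.4, 0.0, 0.4]
opening: 0.009
contact_force: [-1.0, 0.0, 0.2]
opening: 0.003
t 15.2 pos [0.3826 0.4459 0.2389] board -0.3367765508940843 0.40766323207916033 tool x in board -0.007853140738036637 0.9999657911216073 zaxis [-0.002   0.0032 -1.    ] F board -0.9802643247609059 -0.2447164672123139 0.21684434510277786 op 0.0028401470234281773
top (193, 148) 0.6433333333333333
top (193, 240) 0.7579166666666667
top (362, 224) 5.00125
side (292, 168) 2.6422916666666665
side (217, 191) 2.613541666666667
side (301, 258) 9.1575
```

View pics/ts3.png

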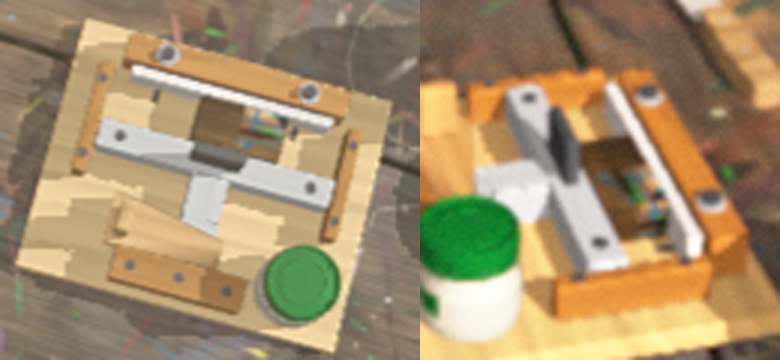

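The final view shows the wedge between the rail and the foot, the block square between bar and pad, and the pot at the same pixels, (302,284) in the crop. One numeric check that the wedge did not spring back, then I'll hand in.

```bash
python3 - <<'E'
import pickle
from h import *
import st
from st import O,X,Y,r
d=pickle.load(open('snap3.pkl','rb'))['top']
P=onz(d,(119/3+262-.4,212/3+130-.4),.078)[:2]-O;print('wedge tab board',P@X,P@Y,'expected y ~0.058')
print(r.finish_job())
E
```

```text
t 15.3 pos [0.3865 0.4407 0.2386] board -0.33171088427441886 0.40366336457849633 tool x in board -0.0010961564822162576 0.9999986145916119 zaxis [ 0.0003 -0.0014 -1.    ] F board 1.4711371952812333 -1.4327843329954884 -0.0277475577807674 op 0.0033086855310710695
wedge tab board -0.08242803195008748 0.06485164010144256 expected y ~0.058
the job is handed in; nothing more can be done
None
```

The timber block is locked in the board and the job is handed in, at about 15 s of the 48 s allowed.

- **Bar:** I pushed it by its tab until it stopped hard against the block and fence pad. The push peaked at about 13 N, above the 5 to 10 N that seats it but under the 20 N limit. At that load I also read an unexplained upward force of about 10 N on the tool, probably friction on the tab.
- **Wedge:** I slid it in from the +y side. It began to bind after about 45 mm, and I raised the push slowly to 14.2 N, then backed straight off.

**Last checks:** After letting go, the top and side pictures show the block square between bar and pad and the wedge between the rail and the foot. The ink pot, tape roll and brush are where they were, and the gripper is clear of everything.

**One disagreement:** My last estimate of the wedge tab's position, from a pixel picked by eye, was y = 0.065 m. The final push position implied about 0.058 m. That is about 3 pixels, so I took it as picking error. It does mean I have no exact measurement that the wedge did not spring back slightly.

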